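# Let a face spanner swing plumb in the grip, then hang it up

## Task

Pick the aluminium face spanner up from the bench by the small square lug at its end and lift it clear. Ease your grip just enough that the spanner swings down between the fingers and hangs plumb, then grip it firmly again. Hang it upright in the fork of the dark steel hanger, its collar resting flat on both prongs, and let go without disturbing the lens barrels or the sachet bundle.

Things in the scene. Friction and masses are not known exactly. Their poses are not given: they have to be found in the camera images.
- spanner: Face spanner of bare aluminium, 176 mm long, 0.12 to 0.17 kg, lying on the bench. Origin: centre of the square lug at one end, 22 mm above the bench. x runs along the tool from the two-pin end to the lug: level now, straight up when plumb; y level now. From the lug: neck 10 mm thick, collar, rod 14 mm thick, square block 44 mm wide at x = -150 to -162 mm. Centre of mass about 105 mm from the lug.
- lug (a point): Lug centre (spanner's origin); 16 mm wide along y between two flat cheeks, 12 mm in x and z. Gripped across the cheeks with 30 N or more on each finger, the spanner stays level when lifted; eased to 4 to 8 N on each finger it turns about the cheeks to near plumb, sinking 3 to 15 mm between the fingers (at 3 N it may drop out, above 8 N stick at a slant). Firm means 20 N or more on each finger.
- collar (a point): Centre of the lower face (towards the pins) of the collar, a square plate 44 x 44 mm, 5 mm thick, at x = -32 to -37 mm of the spanner; the point is on the rod's axis at x = -37 mm. This face rests on the prongs when the spanner is hung.
- tail_tip (a point): Point on the spanner's axis level with the ends of the pins, at x = -170 mm of the spanner; the lowest point when it hangs.
- hanger: Dark steel tool hanger fixed to the bench. Origin on the bench; x points from the fork's open mouth to the upright, z up. Base plate x = -75 to +85, y = +-55, 10 mm thick. Upright 70 mm wide, 170 mm tall, front face at x = +46 mm. From it two level prongs, each 14 mm wide and 10 mm thick, tops at z = 170 mm, reach to x = -50 mm.
- fork_seat (a point): Where the collar's lower face comes to rest: x = -12, y = 0, z = 170 mm of the hanger, mid-slot at the prongs' tops. The slot between the prongs is 22 mm wide and open at the front; each prong's last 8 mm (x = -50 to -42) is turned up 6 mm. The rod enters from the front with the collar above these tips, then is lowered. Nothing stands higher than the tips.
- barrel_a: Black lens barrel, 53 mm across, 34 mm tall, standing loose on the bench near the front edge; origin at the centre of its underside. To be left alone.
- barrel_b: The same kind of black lens barrel, farther from the robot; origin at the centre of its underside. To be left alone.
- bundle: Small bundle of blue and white sachets with a band, 57 x 68 x 45 mm, loose on the bench; origin at the centre of its underside. To be left alone.
Mind the look-alikes: they are no part of the job. Several things have the shape of the spanner; the one meant has the colours described above.

How it is judged (in metres and radians):
On the way, in this order (a step that is already met when the one before it is completed fails the run):
1. with the grip eased (under 30 N on the two fingers together), the spanner hangs from the fingers, clear of bench and hanger, within 0.35 rad of plumb (height (world z) of tail_tip above 0.02 m and contact force between spanner and hanger below 0.1 N and angle between spanner's own x axis and vertical below 0.35 rad and contact force between the fingers and spanner between 1 and 30 N), for 0.1 s.
2. the spanner is gripped firmly again (over 30 N on the two fingers together), still hanging clear within 0.35 rad of plumb (height (world z) of tail_tip above 0.02 m and contact force between spanner and hanger below 0.1 N and angle between spanner's own x axis and vertical below 0.35 rad and contact force between the fingers and spanner above 30 N), for 0.2 s.
At the end, for the whole second after the job is handed in: the spanner hangs at rest in the fork, lug up and within 0.1 rad of plumb, the collar's lower face within 4 mm of the prongs' tops and within 20 mm of the fork seat seen from above, released by the fingers (angle between spanner's own x axis and vertical below 0.1 rad and horizontal distance between collar and fork_seat below 0.02 m and z of collar in the frame of hanger between 0.166 and 0.174 m and linear speed of spanner below 0.05 m/s and contact force between the fingers and spanner below 0.1 N); the robot touches nothing.
It fails at once if a lens barrel or the sachet bundle is moved more than 30 mm (distance of any of barrel_a, barrel_b, bundle from where it was at the start of the episode above 0.03 m).
It also fails if it takes over 48 s, if anything falls off the work surface, if the arm or the gripper's body presses on something with over 40 N, if the wrist force passes 120 N, or if a joint passes its speed limit or range.

## Robot

A 6-joint arm with a two-finger parallel gripper is mounted at the origin on a cart in front of the work surface, level with it; the furniture and walls round the work are solid. World frame = base frame: x ahead of the robot, y to its left, z up, the work surface at z = 0. Lengths are in m, angles in degrees, forces in N, time in s.
With the tool pointing down it reaches from about 0.375 to 0.925 m from the base axis. Payload 5.7 kg.
Tool frame: the origin (TCP) lies midway between the tips of the shut fingers; the grasp point (between the pads) lies 19 mm behind it (manip.tcp_to_grasp is the distance from the TCP to the grasp point, in m); z points along the fingers, y is the line along which they close (so a half turn about z gives the same grasp; the last joint's range is limited). The gripper opens to 88 mm and grips with 3 to 60 N. Pads are 20 mm wide; open, the fingers measure 115 mm over their backs; the gripper's body (75 mm by 178 mm) begins 61 mm behind the grasp point.
Start: joints at [61.53, 20.558, 86.54, -0, 72.909, -6.595], TCP at [0.224, 0.557, 0.223] pointing down, gripper open.
Joint ranges: [-170.27, 170.27], [-57.76, 135], [12.27, 136.19], [-55.21, 235.2], [11.17, 155.16], [-170.74, 170.74]. Speed limits (degrees/s): [136.94, 136.94, 180, 180, 180, 180].

## Interface

Orientations are given as [roll, pitch, yaw] about the fixed x, y, z axes, in that order (R = Rz(yaw) Ry(pitch) Rx(roll)).
In Python, from plant import manip gives the robot as it stands.
- The arm moves only by the shell command python3 -m handwheel 'ROWS' [FORCE]. ROWS is JSON, a list of rows, each an object of numbers: "dx", "dy", "dz": the shift along the tool's x, y, z in m; "rx", "ry", "rz": the turn, a rotation vector about the tool's x, y, z in rad; "gripper": the opening, from 0 (shut) to 1 (fully open). A call has 1 to 5 rows; each row is the pose to reach, as a shift and turn from the pose commanded when the call began, along the tool's axes at that moment; what a row does not reach only later rows make up. A row lasts 1/10 s, in which the tool goes at most 50 mm and 8.59 degrees, less where a joint would pass 70% of its speed; a pose out of reach is approached as far as the arm can. A call with a gripper value outside its range is refused whole. The fingers move at their own pace and stop on an object; FORCE is the grip in N (left out, the last holds). Time passes only in rows, so rows that repeat a pose let the fingers close. It gives the time, the measured TCP pose, the force, the opening and the grip force at its end, in the units of the state.
- manip.read_state(): the state, without advancing time (a new reading comes with each control period).
- manip.capture(name): name is "scene" or "top" or "wrist"; returns the picture (384x512x3 uint8, blue, green, red); there is no depth.
- manip.get_calibration(name): a dict with "fx", "fy", "cx", "cy" (pixels), "world_from_camera" (4x4, takes a point from camera to world coordinates). Camera axes: x right, y down, z forward; pixel columns grow to the right and rows downward; lengths in m; the calibration is good to about 2 mm. A picture is of the moment at which its call begins: read the wrist's pose just before it. get_calibration takes no time and is no camera call; for the wrist camera it gives the pose at the moment of the call.
- manip.sign_off(): hands the job in; it is judged then, once.
The state is a dict: "time": time; "joint_positions": joint angles; "joint_vel": joint speeds; "joint_torque": joint torques, N m; "tool_pos": TCP position; "tcp_rot": TCP orientation; "ft_force": force on the tool from outside, world axes, zero at the start; "ft_torque": the same for the moment, N m; "gripper_width": opening from 0.0 (shut) to 1.0 (fully open); "grasp_force": force on a finger pad.
Only numpy, scipy, OpenCV 4.12 (cv2) and the standard library are available. Lean on these libraries where they do the work, as an engineer would, in place of code of your own. Each camera call takes 0.05 s, during which the arm holds its last target. There are 200 camera calls.

## Working session

There is one attempt and no reset: what is moved stays moved. The work goes in short steps, Python scripts to look and compute and a shell command to move; the robot and the scene stay as the last step left them, time stands still between calls to the robot, and variables do not carry over. Pictures are saved under pics/ and viewed, at most 10 in all, crops included, and the job is handed in when it is done.

```bash
mkdir -p pics; ls; python3 - <<'E'
from plant import manip
import cv2,numpy as np
np.set_printoptions(precision=4,suppress=True)
for n in("scene","top"):
    c=manip.get_calibration(n); print(n,c["fx"],c["fy"],c["cx"],c["cy"]);print(np.array(c["world_from_camera"]))
    cv2.imwrite(f"pics/{n}0.png",manip.capture(n))
print(manip.read_state(),manip.tcp_to_grasp)
E
```

```text
pics
scene 384.93754030501316 384.93754030501316 249.2500070759002 188.61957234068745
[[ 0.7638 -0.2603  0.5906 -0.1242]
 [-0.6453 -0.3264  0.6907 -0.6962]
 [ 0.013  -0.9087 -0.4173  0.5404]
 [ 0.      0.      0.      1.    ]]
top 486.92593160377936 486.92593160377936 255.41305500357805 186.92320516023378
[[-0.0022 -0.991   0.134   0.311 ]
 [-1.      0.0026  0.0027  0.0149]
 [-0.003  -0.134  -0.991   1.4695]
 [ 0.      0.      0.      1.    ]]
{'time': 0.1, 'joint_positions': array([61.5296, 20.5916, 86.5921, -0.0013, 72.9106, -6.5958]), 'joint_vel': array([ 0.0196, -0.1802, -0.091 , -0.0558,  0.0772, -0.0063]), 'joint_torque': array([  0.0001, -51.6359, -27.1409,   0.0675,   0.0278,  -0.    ]), 'tool_pos': array([0.2233, 0.5562, 0.2219]), 'tcp_rot': array([-179.9062,   -0.0096,  158.1258]), 'ft_force': array([-0.6379, -0.1721, -0.4046]), 'ft_torque': array([ 0.0289,  0.0338, -0.0313]), 'grasp_force': 0.0, 'gripper_width': 1.0004282840206802} 0.0187
```

View pics/top0.png

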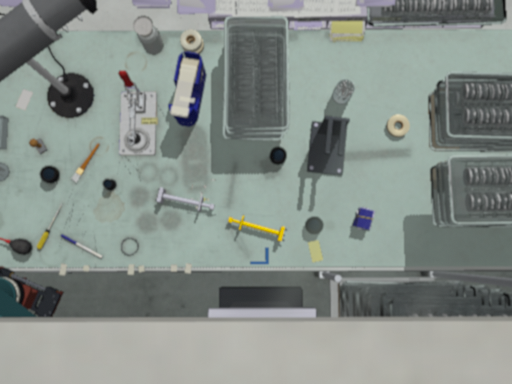

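View pics/scene0.png

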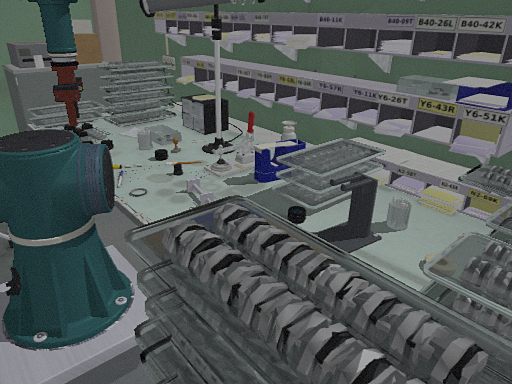

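The top view shows the aluminium spanner at about (158..213, 195..210). The yellow look-alike is at (257,230), the hanger at (327,147), the barrels at (278,156) and (314,226), and the bundle at (363,218). Next I'll zoom in on the spanner and hanger.

```bash
python3 - <<'E'
import cv2,numpy as np
i=cv2.imread("pics/top0.png")
a=cv2.resize(i[175:225,145:225],None,fx=8,fy=8,interpolation=cv2.INTER_CUBIC)[:,:640]
b=cv2.resize(i[110:180,295:355],None,fx=8,fy=8,interpolation=cv2.INTER_CUBIC)
b=cv2.resize(b,None,fx=.5,fy=.5)
o=np.zeros((560,800,3),np.uint8);o[:400,:640]=a;o[:280,560:800]=b
cv2.imwrite("pics/crop0.png",o)
E
cat > h.py <<'E'
from plant import manip
import numpy as np
from scipy.spatial.transform import Rotation as R
np.set_printoptions(precision=4,suppress=True)
def px2w(u,v,z,c):
    T=np.array(c["world_from_camera"]);d=T[:3,:3]@[(u-c["cx"])/c["fx"],(v-c["cy"])/c["fy"],1]
    return T[:3,3]+d*(z-T[2,3])/d[2]
def w2px(p,c):
    T=np.array(c["world_from_camera"]);q=T[:3,:3].T@(np.array(p)-T[:3,3])
    return np.array([c["fx"]*q[0]/q[2]+c["cx"],c["fy"]*q[1]/q[2]+c["cy"]])
E
```

```text
(no output)
```

View pics/crop0.png

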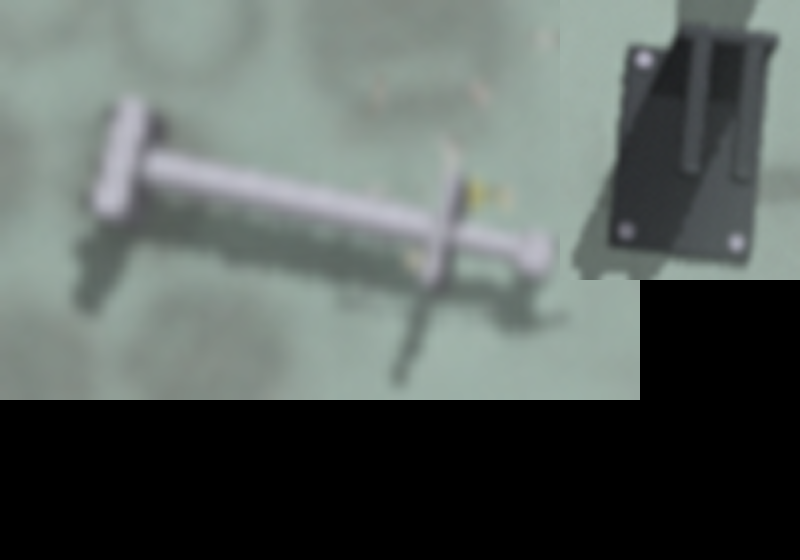

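The crop shows the lug at (211.7,206.1) and the block at (159.8,194.2), both in full-picture pixels. The fork mouth opens toward the robot: prong tips at about (327.5,152.8) and (340.5,154.3), roots at about (330.5,119) and (344,119.6).

```bash
python3 - <<'E'
from h import *
c=manip.get_calibration("top")
f=lambda u,v,z:px2w(u,v,z,c)
lug=f(211.7,206.1,.028); blk=f(159.8,194.2,.04)
d=lug-blk
print("lug",lug,"blk",blk,np.hypot(*d[:2]),np.degrees(np.arctan2(d[1],d[0])))
for p in [(327.4,152.8),(340.4,154.3)]: print("tip",f(*p,.17))
for p in [(330.5,119.2),(344,119.6)]: print("root",f(*p,.17))
# base plate corners
for p in [(295+71/4,110+45/4),(295+51/4,110+245/4),(295+188/4,110+264/4)]: print("base",f(*p,.01))
for n,p in dict(a=(314,226),b=(278,156),bun=(363,218)).items(): print(n,f(*p,.034))
w=manip.get_calibration("wrist");s=manip.read_state()
T=np.array(w["world_from_camera"]);Rt=R.from_euler("xyz",s["tcp_rot"],degrees=True).as_matrix()
print(w["fx"],w["cx"],w["cy"]);print("cam in tool",Rt.T@(T[:3,3]-s["tool_pos"]));print(Rt.T@T[:3,:3])
print(Rt)
E
```

```text
lug [0.4488 0.1488 0.028 ] blk [0.4834 0.3017 0.04  ] 0.15666904701256623 -102.74994703430468
tip [ 0.5798 -0.1774  0.17  ]
tip [ 0.5756 -0.2126  0.17  ]
root [ 0.6737 -0.188   0.17  ]
root [ 0.6725 -0.225   0.17  ]
base [ 0.7121 -0.1582  0.01  ]
base [ 0.556  -0.1402  0.01  ]
base [ 0.5412 -0.2438  0.01  ]
a [ 0.3887 -0.1533  0.034 ]
b [ 0.5986 -0.0492  0.034 ]
bun [ 0.4119 -0.2981  0.034 ]
327.1923831179629 252.2914586018993 186.87142219131593
cam in tool [ 0.0732 -0.0008 -0.1616]
[[ 0.0004 -0.9642 -0.2652]
 [ 1.      0.0002  0.0007]
 [-0.0007 -0.2652  0.9642]]
[[-0.928   0.3726 -0.0008]
 [ 0.3726  0.928  -0.0015]
 [ 0.0002 -0.0016 -1.    ]]
```

```bash
python3 -m handwheel '[{"dx":-0.036,"dy":-0.029,"dz":0.01,"rz":0.14,"gripper":1},{"dx":-0.072,"dy":-0.058,"dz":0.02,"rz":0.28,"gripper":1},{"dx":-0.108,"dy":-0.087,"dz":0.03,"rz":0.42,"gripper":1},{"dx":-0.144,"dy":-0.116,"dz":0.04,"rz":0.56,"gripper":1},{"dx":-0.18,"dy":-0.145,"dz":0.05,"rz":0.7,"gripper":1}]'; python3 - <<'E'
from h import *
s=manip.read_state();Rt=R.from_euler("xyz",s["tcp_rot"],degrees=True).as_matrix()
print(s["joint_positions"],s["tool_pos"],s["tcp_rot"])
print(Rt.T@(np.array([.4488,.1488,.12])-s["tool_pos"]), "y ang",np.degrees(np.arctan2(Rt[1,1],Rt[0,1])))
E
```

```text
[61.5296 20.5916 86.5921 -0.0013 72.9106 -6.5958] [0.2233 0.5562 0.2219] [-179.9062   -0.0096  158.1258]
[-0.3611 -0.2939  0.1023] y ang 68.12584541921291validation failed for argument at $[0]...
```

```bash
python3 -m handwheel '[{"dx":-0.036,"dy":-0.029,"dz":0.01,"rx":0,"ry":0,"rz":0.14,"gripper":1},{"dx":-0.072,"dy":-0.058,"dz":0.02,"rx":0,"ry":0,"rz":0.28,"gripper":1},{"dx":-0.108,"dy":-0.087,"dz":0.03,"rx":0,"ry":0,"rz":0.42,"gripper":1},{"dx":-0.144,"dy":-0.116,"dz":0.04,"rx":0,"ry":0,"rz":0.56,"gripper":1},{"dx":-0.18,"dy":-0.145,"dz":0.05,"rx":0,"ry":0,"rz":0.7,"gripper":1}]'; python3 - <<'E'
from h import *
s=manip.read_state();Rt=R.from_euler("xyz",s["tcp_rot"],degrees=True).as_matrix()
print(s["joint_positions"],s["tool_pos"],s["tcp_rot"])
print(Rt.T@(np.array([.4488,.1488,.12])-s["tool_pos"]), "y ang",np.degrees(np.arctan2(Rt[1,1],Rt[0,1])))
E
```

```text
time: 0.6
tool_pos: [0.3369, 0.3534, 0.1721]
tcp_rot: [-180.0, 0.0, 117.7]
ft_force: [0.6, 1.1, 0.3]
gripper_width: 1.001
grasp_force: 0.0
[ 38.268   14.6719 103.6045  -0.0092  61.7406  10.5495] [0.3369 0.3534 0.1721] [-179.9848    0.0111  117.7229]
[-0.2332  0.0039  0.0522] y ang 27.722892710681574
```

```bash
python3 -m handwheel '[{"dx":-0.047,"dy":0.001,"dz":0.01,"rx":0,"ry":0,"rz":0.14,"gripper":0.8},{"dx":-0.094,"dy":0.002,"dz":0.02,"rx":0,"ry":0,"rz":0.28,"gripper":0.6},{"dx":-0.14,"dy":0.003,"dz":0.03,"rx":0,"ry":0,"rz":0.42,"gripper":0.6},{"dx":-0.187,"dy":0.004,"dz":0.04,"rx":0,"ry":0,"rz":0.56,"gripper":0.6},{"dx":-0.233,"dy":0.004,"dz":0.052,"rx":0,"ry":0,"rz":0.706,"gripper":0.6}]';  python3 - <<'E'
from h import *
import cv2
c=manip.get_calibration("wrist")
cv2.imwrite("pics/w1.png",manip.capture("wrist"))
np.save("c1.npy",c,allow_pickle=True)
s=manip.read_state();print(s["tool_pos"],s["tcp_rot"],s["gripper_width"])
for p in [(.4488,.1488,.022),(.4488,.1488,.028)]: print(w2px(p,c))
E
```

```text
time: 1.1
tool_pos: [0.4504, 0.1495, 0.1204]
tcp_rot: [180.0, -0.0, 77.2]
ft_force: [0.8, 0.2, -0.4]
gripper_width: 0.612
grasp_force: 0.0
[0.4532 0.1443 0.1189] [179.8857   0.1719  76.6804] 0.6013274122618235
[251.4555 188.6865]
[251.4366 190.6949]
```

View pics/w1.png

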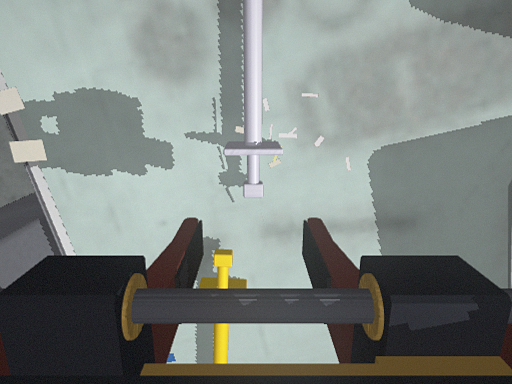

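The wrist view shows the lug's top face at about (253.8,188.5), with the rod running straight up the picture. The yellow decoy is near the lower fingers at (223,258) and stays clear of them in y.

```bash
python3 - <<'E'
from h import *
c=np.load("c1.npy",allow_pickle=True).item()
lug=px2w(253.8,188.5,.028,c); rod=px2w(253.3,20,.03,c);d=lug-rod
ye=px2w(223,258,.028,c)
print("lug",lug,"axis",np.degrees(np.arctan2(d[1],d[0])),"yellow",ye)
s=manip.read_state();Rt=R.from_euler("xyz",s["tcp_rot"],degrees=True).as_matrix()
print(s["tool_pos"],s["tcp_rot"],np.degrees(np.arctan2(Rt[1,1],Rt[0,1])))
print(Rt.T@(np.array([*lug[:2],.004])-s["tool_pos"]))
E
```

```text
lug [0.4511 0.1502 0.028 ] axis -102.51153984662075 yellow [0.4118 0.0957 0.028 ]
[0.4532 0.1443 0.1189] [179.8857   0.1719  76.6804] -13.319284164456505
[ 0.0056 -0.0037  0.1149]
```

```bash
python3 -m handwheel '[{"dx":0,"dy":0,"dz":0.02,"rx":0,"ry":0,"rz":0,"gripper":0.6},{"dx":0,"dy":0,"dz":0.02,"rx":0,"ry":0,"rz":0,"gripper":0.6},{"dx":0,"dy":0,"dz":0.02,"rx":0,"ry":0,"rz":0,"gripper":0.6}]';  python3 - <<'E'
from h import *
s=manip.read_state();Rt=R.from_euler("xyz",s["tcp_rot"],degrees=True).as_matrix()
print(s["tool_pos"],s["tcp_rot"],s["joint_vel"],np.degrees(np.arctan2(Rt[1,1],Rt[0,1])))
print(Rt.T@(np.array([.4511,.1502,.004])-s["tool_pos"]))
E
```

```text
time: 1.45
tool_pos: [0.4487, 0.1514, 0.1005]
tcp_rot: [-179.9, 0.0, 77.6]
ft_force: [-0.2, 0.6, 0.5]
gripper_width: 0.604
grasp_force: 0.0
[0.4487 0.1514 0.1005] [-179.9031    0.0407   77.5993] [ 0.8003 -0.9355 -0.755  -0.1018 -0.0198 -0.0003] -12.400794785038837
[-0.0006  0.0027  0.0965]
```

```bash
python3 -m handwheel '[{"dx":0,"dy":0.002,"dz":0.03,"rx":0,"ry":0,"rz":0,"gripper":0.6},{"dx":0,"dy":0.002,"dz":0.055,"rx":0,"ry":0,"rz":0,"gripper":0.6},{"dx":0,"dy":0.002,"dz":0.08,"rx":0,"ry":0,"rz":0,"gripper":0.6},{"dx":0,"dy":0.002,"dz":0.09,"rx":0,"ry":0,"rz":0,"gripper":0.6},{"dx":0,"dy":0.002,"dz":0.09,"rx":0,"ry":0,"rz":0,"gripper":0.6}]';  python3 - <<'E'
from h import *
import cv2
c=manip.get_calibration("wrist")
cv2.imwrite("pics/w2.png",manip.capture("wrist"))
s=manip.read_state();Rt=R.from_euler("xyz",s["tcp_rot"],degrees=True).as_matrix()
print(s["tool_pos"],s["tcp_rot"])
print(Rt.T@(np.array([.4511,.1502,.004])-s["tool_pos"]),w2px((.4511,.1502,.028),c))
E
```

```text
time: 1.95
tool_pos: [0.4506, 0.1514, 0.0102]
tcp_rot: [-179.9, 0.0, 77.6]
ft_force: [0.5, 0.2, -0.7]
gripper_width: 0.596
grasp_force: 0.0
[0.4514 0.1514 0.011 ] [-179.9762    0.0138   77.63  ]
[-0.0012 -0.      0.007 ] [255.0769 253.7066]
```

View pics/w2.png

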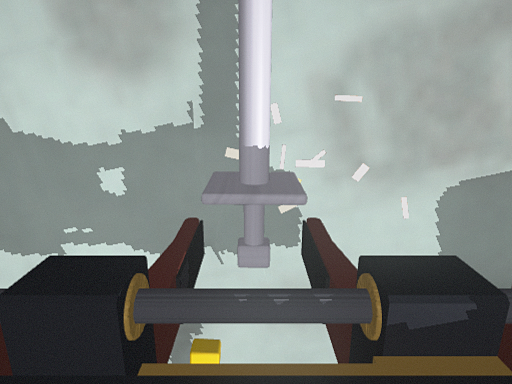

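The lug sits centred between the fingers at (254,254), close to the prediction. I'll go down the last 7 mm and grip at 40 N.

```bash
python3 -m handwheel '[{"dx":-0.002,"dy":0,"dz":0.006,"rx":0,"ry":0,"rz":0,"gripper":0.6},{"dx":-0.002,"dy":0,"dz":0.006,"rx":0,"ry":0,"rz":0,"gripper":0.0},{"dx":-0.002,"dy":0,"dz":0.006,"rx":0,"ry":0,"rz":0,"gripper":0.0},{"dx":-0.002,"dy":0,"dz":0.006,"rx":0,"ry":0,"rz":0,"gripper":0.0},{"dx":-0.002,"dy":0,"dz":0.006,"rx":0,"ry":0,"rz":0,"gripper":0.0}]' 45; python3 -m handwheel '[{"dx":0,"dy":0,"dz":0,"rx":0,"ry":0,"rz":0,"gripper":0.0},{"dx":0,"dy":0,"dz":0,"rx":0,"ry":0,"rz":0,"gripper":0.0},{"dx":0,"dy":0,"dz":0,"rx":0,"ry":0,"rz":0,"gripper":0.0}]'
```

```text
time: 2.5
tool_pos: [0.4513, 0.1489, 0.005]
tcp_rot: [180.0, -0.0, 77.6]
ft_force: [-0.2, 0.5, -0.1]
gripper_width: 0.273
grasp_force: 0.0
time: 2.8
tool_pos: [0.4511, 0.1489, 0.0048]
tcp_rot: [180.0, 0.0, 77.6]
ft_force: [0.1, -0.1, 3.2]
gripper_width: 0.178
grasp_force: 45.0
```

```bash
python3 -m handwheel '[{"dx":0,"dy":0,"dz":-0.005,"rx":0,"ry":0,"rz":0,"gripper":0.0},{"dx":0,"dy":0,"dz":-0.02,"rx":0,"ry":0,"rz":0,"gripper":0.0},{"dx":0,"dy":0,"dz":-0.045,"rx":0,"ry":0,"rz":0,"gripper":0.0},{"dx":0,"dy":0,"dz":-0.075,"rx":0,"ry":0,"rz":0,"gripper":0.0},{"dx":0,"dy":0,"dz":-0.105,"rx":0,"ry":0,"rz":0,"gripper":0.0}]'; python3 -m handwheel '[{"dx":0,"dy":0,"dz":-0.035,"rx":0,"ry":0,"rz":0,"gripper":0.0},{"dx":0,"dy":0,"dz":-0.075,"rx":0,"ry":0,"rz":0,"gripper":0.0},{"dx":0,"dy":0,"dz":-0.115,"rx":0,"ry":0,"rz":0,"gripper":0.0},{"dx":0,"dy":0,"dz":-0.145,"rx":0,"ry":0,"rz":0,"gripper":0.0},{"dx":0,"dy":0,"dz":-0.16,"rx":0,"ry":0,"rz":0,"gripper":0.0}]';python3 -m handwheel '[{"dx":0,"dy":0,"dz":0,"rx":0,"ry":0,"rz":0,"gripper":0.0},{"dx":0,"dy":0,"dz":0,"rx":0,"ry":0,"rz":0,"gripper":0.0},{"dx":0,"dy":0,"dz":0,"rx":0,"ry":0,"rz":0,"gripper":0.0}]'
```

```text
time: 3.3
tool_pos: [0.4502, 0.1487, 0.1105]
tcp_rot: [-179.9, 0.0, 77.6]
ft_force: [1.7, -0.4, -1.3]
gripper_width: 0.175
grasp_force: 45.0
time: 3.8
tool_pos: [0.4519, 0.1491, 0.2728]
tcp_rot: [179.8, -0.1, 77.6]
ft_force: [0.5, 1.4, -1.2]
gripper_width: 0.179
grasp_force: 45.0
time: 4.1
tool_pos: [0.4499, 0.1487, 0.2681]
tcp_rot: [-179.8, 0.1, 77.6]
ft_force: [-1.2, -0.4, -1.6]
gripper_width: 0.179
grasp_force: 45.0
```

```bash
python3 -m handwheel '[{"dx":0,"dy":0,"dz":0,"rx":0,"ry":0,"rz":0,"gripper":0.0},{"dx":0,"dy":0,"dz":0,"rx":0,"ry":0,"rz":0,"gripper":0.0},{"dx":0,"dy":0,"dz":0,"rx":0,"ry":0,"rz":0,"gripper":0.0},{"dx":0,"dy":0,"dz":0,"rx":0,"ry":0,"rz":0,"gripper":0.0},{"dx":0,"dy":0,"dz":0,"rx":0,"ry":0,"rz":0,"gripper":0.0}]' 6; python3 - <<'E'
from h import *
import cv2
a=manip.capture("wrist");b=manip.capture("scene")
cv2.imwrite("pics/s3.png",np.vstack([cv2.resize(a,(400,300)),cv2.resize(b[60:300,120:440],(400,300))]))
s=manip.read_state();print(s["grasp_force"],s["gripper_width"],s["ft_force"],s["ft_torque"])
E
```

```text
time: 4.6
tool_pos: [0.4511, 0.1489, 0.2696]
tcp_rot: [-180.0, 0.0, 77.6]
ft_force: [-0.2, -0.9, -1.7]
gripper_width: 0.178
grasp_force: 6.0
5.999926999211311 0.18256753348419855 [ 0.3284 -0.0752 -1.8479] [-0.0377  0.039   0.0127]
```

View pics/s3.png

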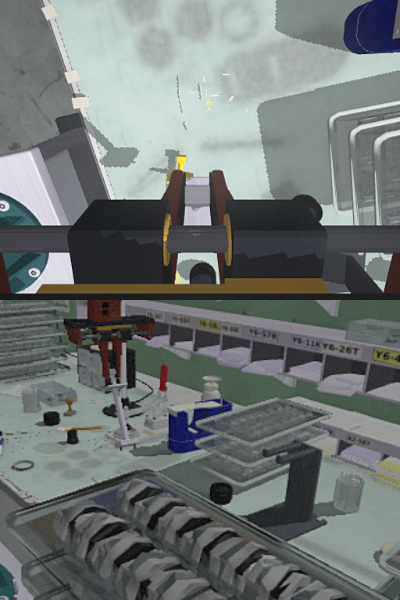

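The wrist view shows the spanner hanging between the fingers, and in the scene view it looks near plumb. I'll let it settle briefly, then re-grip.

```bash
python3 -m handwheel '[{"dx":0,"dy":0,"dz":0,"rx":0,"ry":0,"rz":0,"gripper":0.0},{"dx":0,"dy":0,"dz":0,"rx":0,"ry":0,"rz":0,"gripper":0.0},{"dx":0,"dy":0,"dz":0,"rx":0,"ry":0,"rz":0,"gripper":0.0}]' 6;python3 -m handwheel '[{"dx":0,"dy":0,"dz":0,"rx":0,"ry":0,"rz":0,"gripper":0.0},{"dx":0,"dy":0,"dz":0,"rx":0,"ry":0,"rz":0,"gripper":0.0},{"dx":0,"dy":0,"dz":0,"rx":0,"ry":0,"rz":0,"gripper":0.0},{"dx":0,"dy":0,"dz":0,"rx":0,"ry":0,"rz":0,"gripper":0.0},{"dx":0,"dy":0,"dz":0,"rx":0,"ry":0,"rz":0,"gripper":0.0}]' 45; python3 - <<'E'
from h import *
import cv2
c=manip.get_calibration("wrist")
a=manip.capture("wrist");b=manip.capture("scene");cs=manip.get_calibration("scene")
s=manip.read_state();print(s["grasp_force"],s["tool_pos"],s["ft_force"])
p=s["tool_pos"]
u,v=w2px(p,cs);print(u,v);u0,v0=int(u)-45,int(v)-35;print(u0,v0)
for h in (0,-.037,-.17): print(h,w2px(p+[0,0,.012+h],cs), w2px(p+[0,0,.012+h],c))
x=cv2.resize(b[v0:v0+100,u0:u0+90],None,fx=6,fy=6,interpolation=cv2.INTER_CUBIC)
y=cv2.resize(a[210:260,225:280],None,fx=4.5,fy=4.5,interpolation=cv2.INTER_CUBIC)
o=np.zeros((600,800,3),np.uint8);o[:,:540]=x;o[:y.shape[0],540:540+y.shape[1]]=y
cv2.imwrite("pics/s4.png",o)
E
```

```text
time: 5.0
tool_pos: [0.4511, 0.1489, 0.2697]
tcp_rot: [180.0, 0.0, 77.6]
ft_force: [-0.4, -0.3, -1.1]
gripper_width: 0.186
grasp_force: 6.0
time: 5.5
tool_pos: [0.451, 0.149, 0.2696]
tcp_rot: [-180.0, 0.0, 77.6]
ft_force: [-0.3, 0.2, -1.5]
gripper_width: 0.174
grasp_force: 45.0
44.99951899051666 [0.4511 0.149  0.2696] [ 0.4086  0.0977 -0.9643]
208.6043488354137 121.90902231810013
163 86
0 [208.4651 117.516 ] [253.6568 246.3384]
-0.037 [208.8902 130.9263] [253.4515 219.5403]
-0.17 [210.32   176.0288] [253.0833 171.4584]
```

View pics/s4.png

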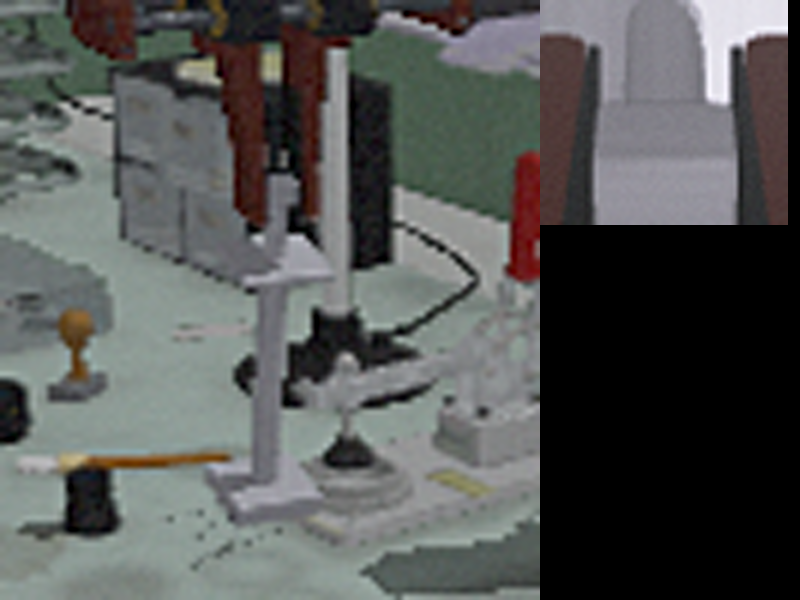

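Both views show it hanging close to plumb, perhaps tilted a few degrees. I'll measure that with a closer wrist crop.

```bash
python3 - <<'E'
from h import *
import cv2
c=manip.get_calibration("wrist")
a=manip.capture("wrist");s=manip.read_state()
cv2.imwrite("pics/w5full.png",a); np.save("c5.npy",c,allow_pickle=True)
cv2.imwrite("pics/w5.png",cv2.resize(a[140:270,165:345],None,fx=4.4,fy=4.4,interpolation=cv2.INTER_CUBIC))
print(s["tool_pos"])
Rt=R.from_euler("xyz",s["tcp_rot"],degrees=True).as_matrix();p=s["tool_pos"]
for t in (0,.1,.2):
  for l0 in (.016,.006):
    k=p-Rt[:,2]*l0; ax=np.sin(t)*Rt[:,0]+np.cos(t)*Rt[:,2]; nx=np.cos(t)*Rt[:,0]-np.sin(t)*Rt[:,2]
    f=lambda q:(w2px(q,c)-[165,140])*4.4
    print(t,l0,"lug top edge",f(k-ax*.006+nx*.006),"collar front edge",f(k+ax*.032+nx*.022),"block front",f(k+ax*.150+nx*.022),"neck",f(k+ax*.032+nx*.005))
E
```

```text
[0.4511 0.149  0.2696]
0 0.016 lug top edge [390.2824 457.648 ] collar front edge [389.4212 214.5043] block front [387.721   60.2992] neck [389.2396 339.145 ]
0 0.006 lug top edge [389.9654 419.0576] collar front edge [389.1998 194.4272] block front [387.6347  52.4686] neck [389.0321 313.4744]
0.1 0.016 lug top edge [390.2923 465.4663] collar front edge [389.5113 196.0027] block front [387.8278 -10.0221] neck [389.2874 318.0733]
0.1 0.006 lug top edge [389.974  426.3175] collar front edge [389.2818 176.5346] block front [387.7361 -15.7776] neck [389.076  293.2409]
0.2 0.016 lug top edge [390.2993 473.5138] collar front edge [389.6091 179.412 ] block front [387.9525 -81.2594] neck [389.3422 298.0572]
0.2 0.006 lug top edge [389.9799 433.8093] collar front edge [389.3706 160.4527] block front [387.8542 -84.8302] neck [389.1262 273.9891]
```

View pics/w5.png

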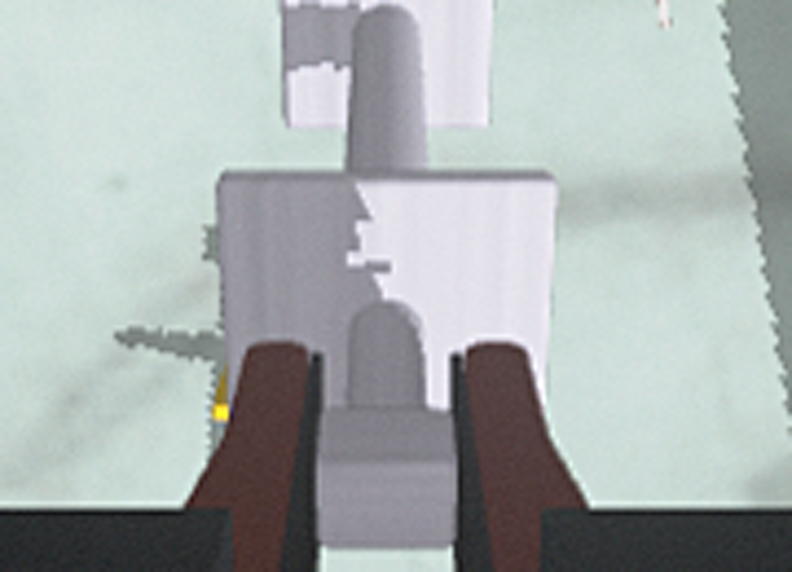

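The crop shows the lug's top edge at row 458, the neck meeting the collar at 302, the collar's front edge at 178, the rod meeting the block at 5 and the block's rear edge at 127. I'll fit the tilt and lug height from these.

```bash
python3 - <<'E'
from h import *
from scipy.optimize import least_squares
c=np.load("c5.npy",allow_pickle=True).item();s=manip.read_state()
Rt=R.from_euler("xyz",s["tcp_rot"],degrees=True).as_matrix();p=s["tool_pos"]
def g(q):
    t,l0,x0=q;k=p-Rt[:,2]*l0+Rt[:,0]*x0;ax=np.sin(t)*Rt[:,0]+np.cos(t)*Rt[:,2]; nx=np.cos(t)*Rt[:,0]-np.sin(t)*Rt[:,2]
    f=lambda a,n:(w2px(k+ax*a+nx*n,c)[1]-140)*4.4
    return np.array([f(-.006,.006)-458,f(.032,.022)-178,f(.032,.005)-302,f(.15,.007)-5,f(.15,-.022)-127])
r=least_squares(g,[.1,.01,0]);print(r.x,r.fun)
k=p-Rt[:,2]*r.x[1]+Rt[:,0]*r.x[2];t=r.x[0];print("lug",k,"collar",k+.037*(np.sin(t)*Rt[:,0]+np.cos(t)*Rt[:,2]))
E
```

```text
[ 0.193   0.0083 -0.0021] [ 1.608   3.6386 -6.3977 -2.625   3.7922]
lug [0.4506 0.1469 0.2779] collar [0.4521 0.1538 0.2416]
```

```bash
cat >> h.py <<'E'
TILT,L0,X0=0.193,.0083,-.0021
def tcp_for(C,Rg): # collar point & tool rotation (spanner plumb)
    return np.array(C)+[0,0,.037]+L0*Rg[:,2]-X0*Rg[:,0]
def plan(C,Rg=None):
    s=manip.read_state();Rt=R.from_euler("xyz",s["tcp_rot"],degrees=True).as_matrix()
    if Rg is None: Rg=Rt
    print("shift",Rt.T@(tcp_for(C,Rg)-s["tool_pos"]),"rot",R.from_matrix(Rt.T@Rg).as_rotvec(),s["tool_pos"],s["tcp_rot"])
RG=R.from_euler("z",-6.7+90,degrees=True).as_matrix()@np.diag([1,-1,-1.])@R.from_euler("y",-TILT).as_matrix()
E
python3 - <<'E'
from h import *
print(RG)
plan((.533,-.1897,.205),RG)
E
```

```text
[[ 0.1145  0.9932 -0.0224]
 [ 0.9747 -0.1167 -0.1905]
 [-0.1918  0.     -0.9814]]
shift [-0.3126  0.1529  0.0362] rot [-0.0097 -0.1928 -0.0998] [0.4511 0.149  0.2696] [-179.9967    0.005    77.5648]
```

```bash
python3 -m handwheel '[{"dx":-0.02,"dy":0.01,"dz":0.002,"rx":0,"ry":-0.02,"rz":-0.01,"gripper":0.0},{"dx":-0.054,"dy":0.026,"dz":0.006,"rx":-0.002,"ry":-0.04,"rz":-0.02,"gripper":0.0},{"dx":-0.088,"dy":0.043,"dz":0.01,"rx":-0.003,"ry":-0.06,"rz":-0.03,"gripper":0.0},{"dx":-0.122,"dy":0.06,"dz":0.014,"rx":-0.004,"ry":-0.08,"rz":-0.04,"gripper":0.0},{"dx":-0.156,"dy":0.076,"dz":0.018,"rx":-0.005,"ry":-0.096,"rz":-0.05,"gripper":0.0}]'; python3 - <<'E'
from h import *
plan((.533,-.1897,.205),RG)
E
```

```text
time: 6.15
tool_pos: [0.4922, -0.0211, 0.2516]
tcp_rot: [179.8, 5.5, 80.5]
ft_force: [0.8, 0.7, -1.6]
gripper_width: 0.175
grasp_force: 45.0
shift [-0.1565  0.0681  0.0337] rot [-0.0042 -0.0961 -0.0491] [ 0.4922 -0.0211  0.2516] [179.83     5.5441  80.4652]
```

```bash
python3 -m handwheel '[{"dx":-0.04,"dy":0.018,"dz":0.009,"rx":-0.001,"ry":-0.024,"rz":-0.012,"gripper":0.0},{"dx":-0.08,"dy":0.035,"dz":0.017,"rx":-0.002,"ry":-0.05,"rz":-0.025,"gripper":0.0},{"dx":-0.115,"dy":0.051,"dz":0.025,"rx":-0.003,"ry":-0.07,"rz":-0.037,"gripper":0.0},{"dx":-0.14,"dy":0.061,"dz":0.03,"rx":-0.004,"ry":-0.085,"rz":-0.045,"gripper":0.0},{"dx":-0.156,"dy":0.068,"dz":0.033,"rx":-0.004,"ry":-0.096,"rz":-0.049,"gripper":0.0}]'; python3 -m handwheel '[{"dx":0,"dy":0,"dz":0,"rx":0,"ry":0,"rz":0,"gripper":0.0},{"dx":0,"dy":0,"dz":0,"rx":0,"ry":0,"rz":0,"gripper":0.0},{"dx":0,"dy":0,"dz":0,"rx":0,"ry":0,"rz":0,"gripper":0.0},{"dx":0,"dy":0,"dz":0,"rx":0,"ry":0,"rz":0,"gripper":0.0}]'; python3 - <<'E'
from h import *
import cv2
c=manip.get_calibration("wrist");a=manip.capture("wrist");np.save("c6.npy",c,allow_pickle=True)
plan((.533,-.1897,.205),RG)
cv2.imwrite("pics/w6.png",cv2.resize(a,(800,600),interpolation=cv2.INTER_CUBIC))
e=np.array([.9932,-.1167,0]);n=np.array([.1167,.9932,0]);o=np.array([.6274,-.2008,0])
for y in (.025,.011,-.011,-.025):
  for x in (-.05,.046): print(x,y,w2px(o+e*x+n*y+[0,0,.176 if x<0 else .17],c)*1.5625)
E
```

```text
time: 6.65
tool_pos: [0.5327, -0.1892, 0.2335]
tcp_rot: [-179.9, 11.0, 83.2]
ft_force: [-0.2, 0.8, -1.6]
gripper_width: 0.176
grasp_force: 45.0
time: 7.05
tool_pos: [0.5324, -0.1861, 0.2342]
tcp_rot: [-180.0, 11.0, 83.3]
ft_force: [0.4, 0.3, -1.4]
gripper_width: 0.175
grasp_force: 45.0
shift [-0.0027  0.001   0.0013] rot [-0.0002 -0.001   0.0004] [ 0.5324 -0.1863  0.2342] [-179.9836   11.0003   83.3214]
-0.05 0.025 [504.4567 248.8209]
0.046 0.025 [722.1586 243.9645]
-0.05 0.011 [501.3692 278.6946]
0.046 0.011 [713.2312 273.275 ]
-0.05 -0.011 [496.8497 322.4234]
0.046 -0.011 [700.1421 316.2498]
-0.05 -0.025 [494.1655 348.3941]
0.046 -0.025 [692.3562 341.8125]
```

View pics/w6.png

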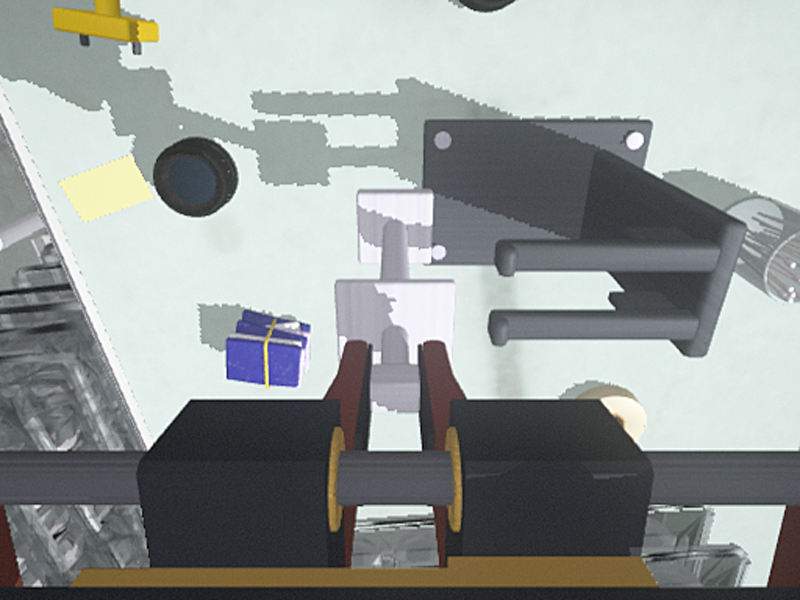

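The prongs appear about 1 mm to +y and 2 mm toward the mouth of where I predicted: upper tip at about (500,258) and lower at (492,328), in 800-px scale. The spanner's position in the grip hasn't changed. I'll update the seat and plan the entry.

```bash
cat >> h.py <<'E'
E_=np.array([.9932,-.1167,0]);O=np.array([.6255,-.1996,0])
E
python3 - <<'E'
from h import *
plan(O-.092*E_+[0,0,.192],RG)
plan(O-.012*E_+[0,0,.192],RG)
E
```

```text
shift [0.0007 0.002  0.0139] rot [-0.0002 -0.001   0.0004] [ 0.5324 -0.1863  0.2342] [-179.9836   11.0003   83.3214]
shift [0.0007 0.082  0.0139] rot [-0.0002 -0.001   0.0004] [ 0.5324 -0.1863  0.2342] [-179.9836   11.0003   83.3214]
```

```bash
python3 -m handwheel '[{"dx":0.001,"dy":0.002,"dz":0.014,"rx":0,"ry":0,"rz":0,"gripper":0.0},{"dx":0.001,"dy":0.022,"dz":0.014,"rx":0,"ry":0,"rz":0,"gripper":0.0},{"dx":0.001,"dy":0.045,"dz":0.014,"rx":0,"ry":0,"rz":0,"gripper":0.0},{"dx":0.001,"dy":0.067,"dz":0.014,"rx":0,"ry":0,"rz":0,"gripper":0.0},{"dx":0.001,"dy":0.082,"dz":0.014,"rx":0,"ry":0,"rz":0,"gripper":0.0}]'; python3 -m handwheel '[{"dx":0,"dy":0,"dz":0,"rx":0,"ry":0,"rz":0,"gripper":0.0},{"dx":0,"dy":0,"dz":0,"rx":0,"ry":0,"rz":0,"gripper":0.0},{"dx":0,"dy":0,"dz":0,"rx":0,"ry":0,"rz":0,"gripper":0.0}]'; python3 - <<'E'
from h import *
import cv2
cv2.imwrite("pics/w7.png",cv2.resize(manip.capture("wrist"),(800,600),interpolation=cv2.INTER_CUBIC))
plan(O-.012*E_+[0,0,.171],RG)
E
```

```text
time: 7.6
tool_pos: [0.615, -0.1985, 0.2188]
tcp_rot: [-180.0, 11.0, 83.3]
ft_force: [-0.1, -0.1, -0.8]
gripper_width: 0.175
grasp_force: 45.0
time: 7.9
tool_pos: [0.6125, -0.1983, 0.2194]
tcp_rot: [-179.9, 11.0, 83.3]
ft_force: [0.4, -0.0, -1.8]
gripper_width: 0.176
grasp_force: 45.0
shift [0.0046 0.0011 0.0197] rot [-0.0019 -0.0009 -0.0006] [ 0.6125 -0.1983  0.2196] [-179.8981   11.0047   83.2673]
```

View pics/w7.png

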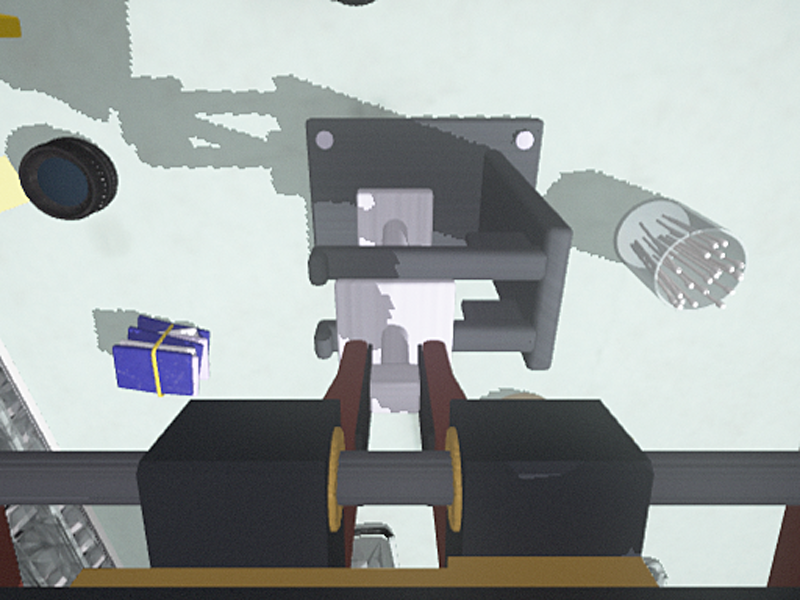

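The view shows the rod inside the slot, the collar's far edge at row 280 and the upper prong's lower edge at about 280. I'll check these rows against the model.

```bash
python3 - <<'E'
from h import *
c=manip.get_calibration("wrist");n=np.array([.1167,.9932,0])
s=manip.read_state();print(s["tool_pos"])
for x,y,z in [(-.012,.011,.17),(-.012,.025,.17),(-.012,.025,.16),(-.012,.022,.197),(-.012,-.011,.17),(-.012,-.025,.17),(-.05,-.025,.176),(-.05,.011,.176),(.046,.011,.17),(.046,-.025,.17),(-.012,-.025,.17)]:
    print(x,y,z,w2px(O+E_*x+n*y+[0,0,z],c)*1.5625)
E
```

```text
[ 0.6125 -0.1983  0.2196]
-0.012 0.011 0.17 [398.5562 279.053 ]
-0.012 0.025 0.17 [398.6685 247.8539]
-0.012 0.025 0.16 [398.5376 239.2101]
-0.012 0.022 0.197 [399.055  282.9351]
-0.012 -0.011 0.17 [398.3922 324.5804]
-0.012 -0.025 0.17 [398.2951 351.5403]
-0.05 -0.025 0.176 [312.0275 358.9499]
-0.05 0.011 0.176 [305.6935 285.1954]
0.046 0.011 0.17 [536.9975 279.1204]
0.046 -0.025 0.17 [527.1155 351.6441]
-0.012 -0.025 0.17 [398.2951 351.5403]
```

It agrees to within about 1 mm, so I'll lower onto the prongs.

```bash
python3 -m handwheel '[{"dx":0.001,"dy":0.001,"dz":0.005,"rx":0,"ry":0,"rz":0,"gripper":0.0},{"dx":0.002,"dy":0.001,"dz":0.01,"rx":0,"ry":0,"rz":0,"gripper":0.0},{"dx":0.003,"dy":0.001,"dz":0.015,"rx":0,"ry":0,"rz":0,"gripper":0.0},{"dx":0.0035,"dy":0.001,"dz":0.018,"rx":0,"ry":0,"rz":0,"gripper":0.0},{"dx":0.0035,"dy":0.001,"dz":0.018,"rx":0,"ry":0,"rz":0,"gripper":0.0}]'; python3 -m handwheel '[{"dx":0,"dy":0,"dz":0,"rx":0,"ry":0,"rz":0,"gripper":0.0},{"dx":0.0002,"dy":0,"dz":0.001,"rx":0,"ry":0,"rz":0,"gripper":0.0},{"dx":0.0002,"dy":0,"dz":0.001,"rx":0,"ry":0,"rz":0,"gripper":0.0}]';python3 - <<'E'
from h import *
plan(O-.012*E_+[0,0,.170],RG);print(manip.read_state()["ft_force"])
E
```

```text
time: 8.45
tool_pos: [0.6142, -0.1986, 0.2008]
tcp_rot: [-179.9, 11.0, 83.3]
ft_force: [-0.2, 0.6, -1.5]
gripper_width: 0.176
grasp_force: 45.0
time: 8.75
tool_pos: [0.6148, -0.1987, 0.2007]
tcp_rot: [-180.0, 11.0, 83.3]
ft_force: [0.6, -0.3, -1.6]
gripper_width: 0.169
grasp_force: 45.0
shift [ 0.0013 -0.0012  0.002 ] rot [-0.0005 -0.0008 -0.0008] [ 0.6148 -0.1987  0.2007] [-179.9799   11.015    83.2554]
[ 0.6371 -0.3083 -1.5689]
```

```bash
python3 -m handwheel '[{"dx":0.0002,"dy":0,"dz":0.001,"rx":0,"ry":0,"rz":0,"gripper":0.0},{"dx":0.0004,"dy":0,"dz":0.002,"rx":0,"ry":0,"rz":0,"gripper":0.0},{"dx":0.0004,"dy":0,"dz":0.002,"rx":0,"ry":0,"rz":0,"gripper":0.0}]';python3 -m handwheel '[{"dx":0.0002,"dy":0,"dz":0.001,"rx":0,"ry":0,"rz":0,"gripper":0.0},{"dx":0.0002,"dy":0,"dz":0.001,"rx":0,"ry":0,"rz":0,"gripper":0.0},{"dx":0.0002,"dy":0,"dz":0.001,"rx":0,"ry":0,"rz":0,"gripper":0.0}]'
```

```text
time: 9.05
tool_pos: [0.6146, -0.1987, 0.1984]
tcp_rot: [-180.0, 11.0, 83.3]
ft_force: [0.0, 0.1, -1.5]
gripper_width: 0.176
grasp_force: 45.0
time: 9.35
tool_pos: [0.6147, -0.1987, 0.1975]
tcp_rot: [-180.0, 11.0, 83.3]
ft_force: [-0.2, -0.7, -2.0]
gripper_width: 0.177
grasp_force: 45.0
```

```bash
python3 -m handwheel '[{"dx":0.0002,"dy":0,"dz":0.001,"rx":0,"ry":0,"rz":0,"gripper":0.0},{"dx":0.0002,"dy":0,"dz":0.001,"rx":0,"ry":0,"rz":0,"gripper":0.0},{"dx":0.0002,"dy":0,"dz":0.001,"rx":0,"ry":0,"rz":0,"gripper":0.0}]';python3 -m handwheel '[{"dx":0.0002,"dy":0,"dz":0.001,"rx":0,"ry":0,"rz":0,"gripper":0.0},{"dx":0.0002,"dy":0,"dz":0.001,"rx":0,"ry":0,"rz":0,"gripper":0.0},{"dx":0.0002,"dy":0,"dz":0.001,"rx":0,"ry":0,"rz":0,"gripper":0.0}]'
```

```text
time: 9.65
tool_pos: [0.6146, -0.1987, 0.1965]
tcp_rot: [-180.0, 11.0, 83.3]
ft_force: [-0.4, -0.2, -2.4]
gripper_width: 0.174
grasp_force: 45.0
time: 9.95
tool_pos: [0.6147, -0.1987, 0.1955]
tcp_rot: [-180.0, 11.0, 83.3]
ft_force: [-0.1, -0.3, -2.0]
gripper_width: 0.175
grasp_force: 45.0
```

```bash
for i in 1; do python3 -m handwheel '[{"dx":0.0002,"dy":0,"dz":0.001,"rx":0,"ry":0,"rz":0,"gripper":0.0},{"dx":0.0002,"dy":0,"dz":0.001,"rx":0,"ry":0,"rz":0,"gripper":0.0},{"dx":0.0002,"dy":0,"dz":0.001,"rx":0,"ry":0,"rz":0,"gripper":0.0}]'; done;python3 -m handwheel '[{"dx":0.0002,"dy":0,"dz":0.001,"rx":0,"ry":0,"rz":0,"gripper":0.0},{"dx":0.0002,"dy":0,"dz":0.001,"rx":0,"ry":0,"rz":0,"gripper":0.0},{"dx":0.0002,"dy":0,"dz":0.001,"rx":0,"ry":0,"rz":0,"gripper":0.0}]'; python3 - <<'E'
from h import *
import cv2
c=manip.get_calibration("wrist");n=np.array([.1167,.9932,0])
cv2.imwrite("pics/w8.png",manip.capture("wrist")[140:270,165:345])
for x,y,z in [(-.012,.022,.175),(-.012,.022,.17),(-.012,.025,.17)]: print(x,y,z,(w2px(O+E_*x+n*y+[0,0,z],c)-[165,140])*4.4)
a=cv2.imread("pics/w8.png");cv2.imwrite("pics/w8.png",cv2.resize(a,None,fx=4.4,fy=4.4,interpolation=cv2.INTER_CUBIC))
print(manip.read_state()["ft_force"])
E
```

```text
time: 10.25
tool_pos: [0.6148, -0.1987, 0.1951]
tcp_rot: [-180.0, 11.0, 83.3]
ft_force: [-2.0, 2.2, 3.8]
gripper_width: 0.177
grasp_force: 45.0
time: 10.55
tool_pos: [0.6148, -0.1987, 0.195]
tcp_rot: [180.0, 11.0, 83.2]
ft_force: [-3.4, 2.9, 10.5]
gripper_width: 0.178
grasp_force: 45.0
-0.012 0.022 0.175 [379.2669 188.5283]
-0.012 0.022 0.17 [379.3823 171.8515]
-0.012 0.025 0.17 [379.3376 150.8082]
[-3.024   2.5259  9.3511]
```

View pics/w8.png

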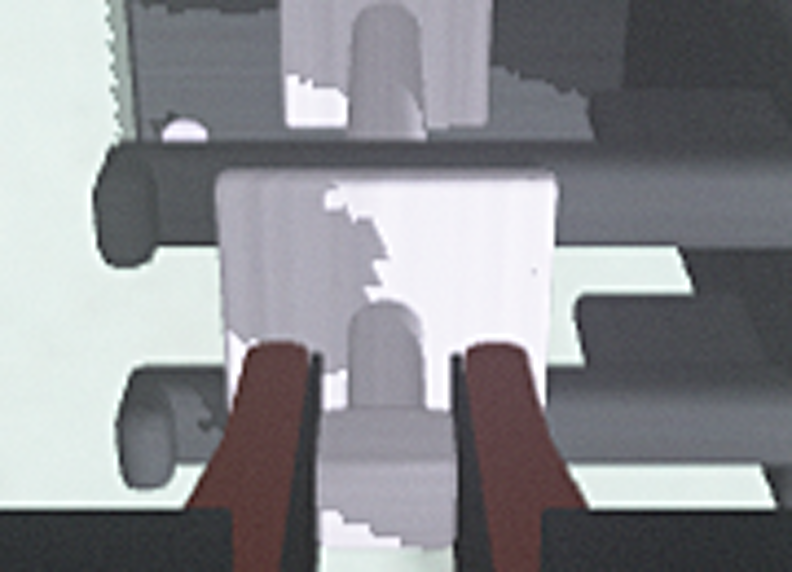

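The collar rests across both prongs with the rod in the slot, and the contact force confirms it. That picture took me one over the 10-view limit, so I'll view no more. Next I'll ease the grip, open, and retreat along the tool axis.

```bash
python3 -m handwheel '[{"dx":0,"dy":0,"dz":-0.001,"rx":0,"ry":0,"rz":0,"gripper":0.0},{"dx":0,"dy":0,"dz":-0.001,"rx":0,"ry":0,"rz":0,"gripper":0.0},{"dx":0,"dy":0,"dz":-0.001,"rx":0,"ry":0,"rz":0,"gripper":0.0}]' 4; python3 -m handwheel '[{"dx":0,"dy":0,"dz":0,"rx":0,"ry":0,"rz":0,"gripper":0.3},{"dx":0,"dy":0,"dz":0,"rx":0,"ry":0,"rz":0,"gripper":0.5},{"dx":0,"dy":0,"dz":0,"rx":0,"ry":0,"rz":0,"gripper":0.6},{"dx":0,"dy":0,"dz":0,"rx":0,"ry":0,"rz":0,"gripper":0.6},{"dx":0,"dy":0,"dz":0,"rx":0,"ry":0,"rz":0,"gripper":0.6}]'
```

```text
time: 10.9
tool_pos: [0.6149, -0.1987, 0.195]
tcp_rot: [-180.0, 11.0, 83.2]
ft_force: [-2.4, 0.3, 5.9]
gripper_width: 0.181
grasp_force: 4.0
time: 11.4
tool_pos: [0.6147, -0.1985, 0.1943]
tcp_rot: [-180.0, 11.0, 83.3]
ft_force: [-0.1, 0.0, -0.9]
gripper_width: 0.582
grasp_force: 0.0
```

```bash
python3 -m handwheel '[{"dx":0,"dy":0,"dz":-0.01,"rx":0,"ry":0,"rz":0,"gripper":0.6},{"dx":0,"dy":0,"dz":-0.025,"rx":0,"ry":0,"rz":0,"gripper":0.6},{"dx":0,"dy":0,"dz":-0.05,"rx":0,"ry":0,"rz":0,"gripper":0.6},{"dx":0,"dy":0,"dz":-0.07,"rx":0,"ry":0,"rz":0,"gripper":0.6},{"dx":0,"dy":0,"dz":-0.08,"rx":0,"ry":0,"rz":0,"gripper":0.6}]'; python3 -m handwheel '[{"dx":0,"dy":0,"dz":0,"rx":0,"ry":0,"rz":0,"gripper":0.6},{"dx":0,"dy":0,"dz":0,"rx":0,"ry":0,"rz":0,"gripper":0.6},{"dx":0,"dy":0,"dz":0,"rx":0,"ry":0,"rz":0,"gripper":0.6},{"dx":0,"dy":0,"dz":0,"rx":0,"ry":0,"rz":0,"gripper":0.6}]'; python3 - <<'E'
from h import *
import cv2
c=manip.get_calibration("wrist");n=np.array([.1167,.9932,0]);a=manip.capture("wrist")
cv2.imwrite("pics/w9.png",a)
g=cv2.cvtColor(a,cv2.COLOR_BGR2HSV)
m=((g[...,2]>120)&(g[...,1]<35)).astype(np.uint8)
S=O-.012*E_
for nm,h in (("lug top",.213),("collar top",.175)):
    u,v=w2px(S+[0,0,h],c);print(nm,u,v)
k,l,st,ce=cv2.connectedComponentsWithStats(m)
for i in range(1,k):
    if st[i,4]>60 and abs(ce[i,0]-252)<60: print(st[i],ce[i])
for s_ in (-1,1):
  for t_ in (-1,1): print("collar corner",w2px(S+E_*.022*s_+n*.022*t_+[0,0,.175],c))
E
```

```text
time: 11.9
tool_pos: [0.6177, -0.1833, 0.2759]
tcp_rot: [179.8, 11.1, 83.2]
ft_force: [0.4, -1.1, 0.3]
gripper_width: 0.6
grasp_force: 0.0
time: 12.3
tool_pos: [0.6159, -0.1833, 0.2718]
tcp_rot: [-179.8, 11.0, 83.3]
ft_force: [-0.3, 0.2, -0.6]
gripper_width: 0.6
grasp_force: 0.0
lug top 252.79109000660074 206.586905683097
collar top 252.8745268287585 183.49547227165186
[     0      0    512    289 112167] [270.2041 130.0278]
[208  90  10  10  77] [212.2468  94.3636]
[ 234  117   39   35 1314] [253.497  133.8425]
[ 248  323   83   41 1804] [278.2339 341.2339]
[172 337  72  18 285] [200.9474 344.1509]
[246 342   9  22  84] [249.8929 352.2619]
[230 349  11  14  71] [236.0704 355.    ]
collar corner [226.9837 206.7865]
collar corner [225.0347 158.3991]
collar corner [278.7704 206.8394]
collar corner [280.7375 158.4304]
```

```bash
python3 - <<'E'
from h import *
import cv2
c=manip.get_calibration("wrist");n=np.array([.1167,.9932,0]);S=O-.012*E_
for s_ in (-1,1):
  for t_ in (-1,1): print("block",w2px(S+E_*.022*s_+n*.022*t_+[0,0,.057],c))
a=cv2.imread("pics/w9.png",0)
print("col253",a[100:225:3,246]);print("row165",a[165,215:292:2]);print("row lug",a[206,230:276:2])
b=manip.capture("wrist");print(cv2.absdiff(b,cv2.imread("pics/w9.png")).mean())
E
```

```text
block [234.1213 156.5476]
block [233.1214 119.5224]
block [271.6269 156.5642]
block [272.6393 119.5271]
col253 [ 72  73  72  76  70  68 137 148 149 149 151 151 151 154 151 151 140 167
  67 173 223 221 222 222 227 154 150 151 143 228 207 135 132 221 227 227
 224 217 214 212 217 216]
row165 [ 91  79  80  82  81  75 182 189 181 186 228 226 227 226 228 222 224 220
 222 230 229 227 229 228 229 229 226 230 228 229 231 228 232 179 100 102
 103 103 104]
row lug [ 96  95  96  95  97  95 101 206 226 229 228 225 229 227 228 224 233 241
  89  94  98  96  96]
2.40582275390625
```

The block and collar sit within about 2 px of where a plumb, seated spanner should appear, and the fingers are clear.

```bash
python3 -c "
from plant import manip
print(manip.read_state()['joint_vel'])
print(manip.sign_off())"
```

```text
[-0.06393949 -0.24544987 -0.28843435 -0.0612914   0.09008769 -0.02682787]
the job is handed in; nothing more can be done
None
```

The spanner hangs in the fork, collar on both prongs and measured close to plumb; the fingers are clear and the job was handed in at about 12.5 s (no verdict was returned, and I viewed 11 pictures, one over the limit of 10).

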